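Advance the abrasive blocks to the stop and bolt the feed rail

ROBOT

A 7-joint arm with a two-finger parallel gripper is mounted at the origin on the work surface; the furniture and walls round the work are solid. World frame = base frame: x ahead of the robot, y to its left, z up, the work surface at z = 0. Lengths are in mm, angles in rad, forces in N, time in s.
With the tool pointing down it reaches from about 425 to 975 mm from the base axis. Payload 16.7 kg.
Tool frame: the origin (TCP) lies at the very end of the fingers, on their centre line; the grasp point (between the pads) lies 19 mm behind it; z points along the fingers, x is the direction in which the jaws open and shut, and the axes are right-handed (so a half turn about z gives the same grasp; the last joint's range is limited). The gripper opens to 85 mm and grips with 20 to 120 N. Pads are 22 mm wide; open, the fingers measure 114 mm over their backs; the gripper's body (76 mm by 85 mm) begins 54 mm behind the grasp point. The pads swing forward as they close: fully open they stand 13 mm farther back than shut.
Start: joints at [-1.496, 0.426, 0.074, 1.606, -0.034, 1.111, -0.067], TCP at [149.814, 658.126, 191.502] pointing down, gripper open.
Joint ranges: [-2.85, 2.85], [-0.5, 2.14], [-1.23, 1.37], [0.21, 2.46], [-1.02, 4.16], [0.16, 2.05], [-2.73, 2.73]. Speed limits (rad/s): [1.89, 1.89, 2.39, 2.39, 3.01, 3.01, 3.01].

INTERFACE

Orientations are given as a rotation vector (axis times angle).
In Python, from cell import * gives the robot as it stands.
- The arm moves only by the tool step_arm, never from a script. Its argument "motion" is a list of rows, each a list of 5 numbers: the opening, from 0 (shut) to 1 (fully open), then the shift along the tool's x, y, z in m, then the turn about the tool's z in rad. A call has 1 to 5 rows; each row shifts and turns the pose as measured when the row begins, along the tool's axes as they then stand; what a row does not reach is not made up. A row lasts 1/8 s, in which the tool goes at most 62.5 mm and 10.7 degrees, less where a joint would pass 70% of its speed; a pose out of reach is approached as far as the arm can. A call is refused whole if a number of a shift passes 0.0625 or a number of a turn 0.188, either way. A call with a gripper value outside its range is refused whole. The fingers move at their own pace and stop on an object; the grip force is fixed at half the most. Time passes only in rows, so rows that do not move let the fingers close. It gives the time, the measured TCP pose, the force and the opening at its end, in the units of the state.
- get_state(): the state, without advancing time (a new reading comes with each control period).
- snapshot(name): name is "scene" or "top" or "wrist"; returns a dict with "pixels" (420x560x3 uint8, red, green, blue), "range_z" (420x560 float32, mm along the optical axis (not along the pixel's ray), 0 where there is no reading), "fx", "fy", "cx", "cy" (pixels), "rvec" (rotation vector, rad) and "tvec" (3), from world to camera coordinates, as OpenCV has them; the wrist camera has in their place "T_tool_cam" (4x4, takes a point from camera to tool coordinates, whose origin is the TCP and whose axes are the tool frame's). Camera axes: x right, y down, z forward; pixel columns grow to the right and rows downward; lengths in mm; the calibration is good to about 2 mm. A picture is of the moment at which its call begins: read the wrist's pose just before it.
- hand_in(): hands the job in, once; it reports no verdict.
Trained networks look in a picture, given as the dict that the camera call returned (one of the last four; its "shot" number tells which), for a name from the list of things; names that differ only in an ending like _2 or _b are one class to them, and where a whole thing is asked for, a point or a joint stands for the part that bears it (a point fixed in the world has none). Each returns a list of dicts, best first, with "score" (0 to 1); they miss things now and then, are a little off and sometimes report something else, mostly with a low value. They report only what shows in the picture. A call takes as long as a camera call. They do not tell look-alikes from the thing itself.
- recognise(label, picture): "extent" ([left, top, right, bottom] in pixels, round what is visible of it).
- pinpoint(label, picture): "uv" ([column, row] in pixels: a listed point, or the origin of a listed thing).
The state is a dict: "time_s": time; "q": joint angles; "qvel": joint speeds; "joint_torque": joint torques, N m; "tcp_pos": TCP position; "orientation": TCP orientation; "force": force on the tool from outside, world axes, zero at the start; "ft_torque": the same for the moment, N m; "opening": opening from 0.0 (shut) to 1.0 (fully open).
Only numpy, scipy, OpenCV 4.12 (cv2) and the standard library are available. Lean on these libraries where they do the work, as an engineer would, in place of code of your own. Each camera call takes 0.05 s, during which the arm holds its last target.

TASK

Four grey abrasive blocks stand in a touching row in the aluminium feed rail. With a fingertip, gently push the row from behind as one train, keeping the blocks together and flat in the rail, until the leading block sits against the dark end stop; then push the red plate of the side bolt all the way in, so that the brass bolt shuts across the rail behind the last block. Do not lift any block, do not ram the stop, and leave everything else on the bench where it is.

Things in the scene. Friction and masses are not known exactly. Their poses are not given: they have to be found in the camera images.
- rail: Aluminium rail fixed to the bench, 244x65 mm: floor 3 mm thick, low side walls (tops 8 mm above the bench), channel 53 mm wide. Origin: on the bench under mid-channel. x: along the rail, feed direction, to the end stop (roughly the robot's left); y: across, to the bolt's side (nearest the robot); z up. Open at the other end, x = -125 mm. Placed and turned differently each time.
- stop_face (a point): Point on the inner face of the dark steel end stop (24 mm tall), mid-channel, at rail x = +110 mm, 9 mm above the bench; the leading block must come to rest against this face. Same axes as the rail.
- bolt (a joint): Slide bolt at rail x = +21 mm: 0 = drawn back, 0.040 m = fully in (hard limit); starts at 0 to 6 mm. A push of about 2 N moves it towards rail -y; it stays where left. Brass bar 12 mm wide, round nose, 9 to 15 mm above the bench, over the walls; guides reach 18 mm. It passes behind the last block only with the row home (3 mm to spare), else it hits the row's side.
- bolt_plate (a point): Centre of the outer face of the bolt's red push plate, which is 32 mm wide along the rail, 6 mm thick, 5 to 29 mm above the bench; this point is 17 mm above the bench, at rail y = +97 mm when the bolt reads 0 and moving with it. Push it towards rail -y. Same axes as the rail.
- block_1: Grey rubber abrasive block, 20 mm along the rail, 50 mm across it, 12 mm tall, lying on the rail floor (top 15 mm above the bench), about 0.05 kg. Origin: centre of its underside; x axis along the rail. The leading one, nearest the end stop; home when its origin is at rail x = +100 mm. At the start its front is 45 to 85 mm short of the stop.
- block_2: Grey rubber abrasive block, 20 mm along the rail, 50 mm across it, 12 mm tall, lying on the rail floor (top 15 mm above the bench), about 0.05 kg. Origin: centre of its underside; x axis along the rail. Second in the row, touching the first.
- block_3: Grey rubber abrasive block, 20 mm along the rail, 50 mm across it, 12 mm tall, lying on the rail floor (top 15 mm above the bench), about 0.05 kg. Origin: centre of its underside; x axis along the rail. Third in the row, touching the second.
- block_4: Grey rubber abrasive block, 20 mm along the rail, 50 mm across it, 12 mm tall, lying on the rail floor (top 15 mm above the bench), about 0.05 kg. Origin: centre of its underside; x axis along the rail. The last one; push on its rear face, 10 mm behind its origin. It is at rail x = +40 mm when the row is home. The channel behind it is empty.
- glue_jar: Bystander, to be left alone: amber glue jar with black cap, 42 mm across, 54 mm tall, origin under its middle.
- blue_driver: Bystander, to be left alone: screwdriver with blue handle, 143 mm long, 16 mm thick, origin under its middle.
- red_pliers: Bystander, to be left alone: pliers with red handles, 129x43x10 mm, origin under its middle.
- wax_cake: Bystander, to be left alone: yellow cake of beeswax, 31x46x18 mm, origin under its middle.
- brush: Bystander, to be left alone: wooden-handled brass brush, 150x13x21 mm, origin under its middle.
Things that resemble listed ones, but are neither listed nor needed, are in the scene too. What is shaped like the block_1 but turquoise is not meant. Leave any green look-alike of the block_4 alone.

How it is judged (in metres and radians):
On the way, in this order (a step that is already met when the one before it is completed fails the run):
1. the row is home against the stop while the bolt is still drawn back (x of block_1 in the frame of rail above 0.0965 m and x of block_2 in the frame of rail above 0.076 m and x of block_3 in the frame of rail above 0.0555 m and x of block_4 in the frame of rail above 0.035 m and value of joint bolt below 0.02 m), for 0.2 s.
2. the bolt is pushed fully in (value of joint bolt above 0.037 m), for 0.2 s.
At the end, for the whole second after the job is handed in: All four blocks lie flat in the rail at rest, the leading one within 3.5 mm of the stop and each following block within 1.5 mm more of its own place, and the bolt is in to at least 37 of its 40 mm (x of block_1 in the frame of rail above 0.0965 m and x of block_2 in the frame of rail above 0.076 m and x of block_3 in the frame of rail above 0.0555 m and x of block_4 in the frame of rail above 0.035 m and height (world z) of each of block_1, block_2, block_3, block_4 below 0.007 m and angle between each of block_1, block_2, block_3, block_4's own z axis and vertical below 0.12 rad and linear speed of each of block_1, block_2, block_3, block_4 below 0.01 m/s and y of block_1 in the frame of rail between -0.005 and 0.005 m and y of block_2 in the frame of rail between -0.005 and 0.005 m and y of block_3 in the frame of rail between -0.005 and 0.005 m and y of block_4 in the frame of rail between -0.005 and 0.005 m and value of joint bolt above 0.037 m); the robot touches nothing.
It fails at once if a block is lifted more than 9 mm, tipped, or leaves the rail floor (height (world z) of any of block_1, block_2, block_3, block_4 above 0.012 m or angle between any of block_1, block_2, block_3, block_4's own z axis and vertical above 0.35 rad).
It fails at once if the row comes apart: a gap of more than 12 mm opens between neighbours (distance between block_1 and block_2 above 0.032 m or distance between block_2 and block_3 above 0.032 m or distance between block_3 and block_4 above 0.032 m).
It fails at once if the stop is rammed: the leading block is pressed on the rail with more than 45 N (contact force between block_1 and rail above 45 N).
It fails at once if a bystander is moved more than 15 mm (distance of any of glue_jar, blue_driver, red_pliers, wax_cake, brush from where it was at the start of the episode above 0.015 m).
It also fails if it takes over 40 s, if anything falls off the work surface, if the arm or the gripper's body presses on something with over 40 N, if the wrist force passes 120 N, or if a joint passes its speed limit or range.

## Working session

There is one attempt and no reset: what is moved stays moved. The work goes in short steps, Python scripts to look and compute and a tool call to move; the robot and the scene stay as the last step left them, time stands still between calls to the robot, and variables do not carry over. Pictures are saved under pics/ and viewed, and the job is handed in when it is done.

Besides the shell and the picture viewer there is one more tool, called after "Emit:" as name(argument=value, ...), one argument or row to a line, values as JSON. step_arm: Moves the arm, as the interface text tells. Its arguments: {"type":"object","properties":{"motion":{"type":"array","items":{"type":"array","items":{"type":"number"}}}},"required":["motion"]}

```bash
ls; mkdir -p pics; cat > h.py <<'E'
from cell import *
import numpy as np, cv2
from scipy.spatial.transform import Rotation as R
def save(p,n): cv2.imwrite('pics/'+n+'.png',p['pixels'][:,:,::-1])
def w2c(p):
    if 'rvec' in p: return R.from_rotvec(np.ravel(p['rvec'])).as_matrix(), np.ravel(p['tvec'])
    s=p['state']; Rt=R.from_rotvec(s['orientation']).as_matrix(); T=np.array(p['T_tool_cam'])
    Rwc=Rt@T[:3,:3]; t=Rt@T[:3,3]+np.array(s['tcp_pos']); return Rwc.T, -Rwc.T@t
def shot(n):
    s=get_state(); p=snapshot(n); p['state']=s; return p
def ray(p,u,v,z):
    Rm,t=w2c(p); c=-Rm.T@t; d=Rm.T@np.array([(u-p['cx'])/p['fx'],(v-p['cy'])/p['fy'],1]); return c+d*(z-c[2])/d[2]
def proj(p,X):
    Rm,t=w2c(p); q=Rm@np.array(X)+t; return q[0]/q[2]*p['fx']+p['cx'],q[1]/q[2]*p['fy']+p['cy']
E
python3 - <<'E'
from h import *
for n in('scene','top','wrist'):
    p=shot(n); save(p,n+'0')
    for l in('rail','bolt_plate','stop_face','block_1','bolt'):
        try:
            print(n,l,[(np.round(r['score'],2),np.round(r['uv'])) for r in pinpoint(l,p)[:6]])
        except Exception as e: print(l,e)
s=get_state();print(s['tcp_pos'],s['orientation'],s['force'],s['time_s'])
E
```

```text
pics
scene rail [(np.float64(0.69), array([223., 239.]))]
scene bolt_plate [(np.float64(0.58), array([252., 252.]))]
scene stop_face [(np.float64(0.62), array([181., 261.]))]
scene block_1 [(np.float64(0.75), array([284., 240.])), (np.float64(0.7), array([212., 247.])), (np.float64(0.6), array([225., 237.])), (np.float64(0.55), array([204., 251.])), (np.float64(0.49), array([217., 246.])), (np.float64(0.46), array([284., 200.]))]
bolt it knows: block, blue_driver, bolt_plate, brush, glue_jar, rail, red_pliers, stop_face, wax_cake
top rail [(np.float64(0.6), array([219., 186.]))]
top bolt_plate [(np.float64(0.45), array([206., 230.]))]
top stop_face [(np.float64(0.73), array([163., 189.]))]
top block_1 [(np.float64(0.82), array([202., 185.])), (np.float64(0.75), array([211., 188.])), (np.float64(0.71), array([192., 186.])), (np.float64(0.69), array([219., 186.])), (np.float64(0.66), array([316., 189.])), (np.float64(0.64), array([251., 237.]))]
bolt it knows: block, blue_driver, bolt_plate, brush, glue_jar, rail, red_pliers, stop_face, wax_cake
wrist rail []
wrist bolt_plate []
wrist stop_face []
wrist block_1 []
bolt it knows: block, blue_driver, bolt_plate, brush, glue_jar, rail, red_pliers, stop_face, wax_cake
[149.83963885 658.1358098  191.51881913] [ 2.45564764e+00  1.95942564e+00 -2.51270614e-05] [ 0.73278088 -0.11338188  0.05637735] 0.75
```

View pics/scene0.png

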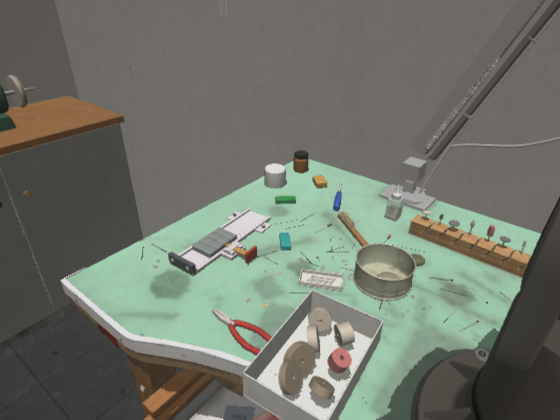

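View pics/top0.png

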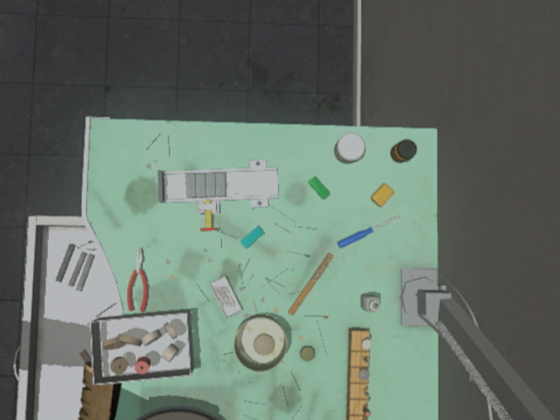

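```bash
python3 - <<'E'
from h import *
p=shot('top'); save(p,'top1')
im=p['pixels'][140:270,130:350,::-1]; cv2.imwrite('pics/topc.png',cv2.resize(im,None,fx=3.6,fy=3.6,interpolation=cv2.INTER_CUBIC))
def pr(n,u,v,z): print(n,np.round(ray(p,u,v,z),1))
pr('stop',163,189,9); pr('rail',219,186,0); pr('plate',206,230,17)
Rm,t=w2c(p); print(np.round(-Rm.T@t),np.round(Rm,2))
s=get_state(); print(np.round(R.from_rotvec(s['orientation']).as_matrix(),3))
E
```

```text
stop [581.5  45.5   9. ]
rail [591.6 -68.    0. ]
plate [499.1 -45.9  17. ]
[ 490. -154.  908.] [[ 0.02 -1.    0.04]
 [-1.   -0.02 -0.06]
 [ 0.06 -0.04 -1.  ]]
[[ 0.222  0.975 -0.   ]
 [ 0.975 -0.222 -0.   ]
 [-0.    -0.    -1.   ]]
```

View crop.

View pics/topc.png

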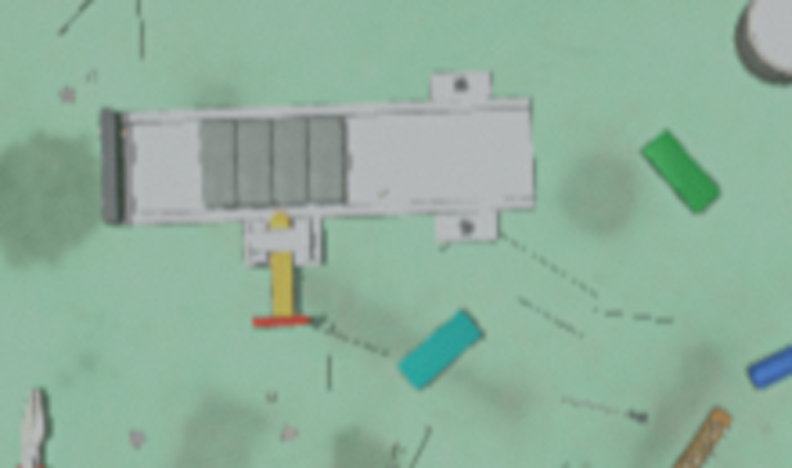

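```bash
python3 - <<'E'
from h import *
p=shot('top')
Rm,t=w2c(p); z=p['range_z']; v,u=np.mgrid[0:420,0:560]
C=np.stack([(u-p['cx'])/p['fx']*z,(v-p['cy'])/p['fy']*z,z],-1)
W=(C-t)@Rm
ok=z>0
for a in range(0,800,100):
    print(a,[int(W[...,2][ok&(W[...,0]>a)&(W[...,0]<a+100)&(W[...,1]>b)&(W[...,1]<b+100)].max(initial=-9999)) for b in range(-500,400,100)])
# corner estimates
def c(x,y,zz): 
    r=ray(p,130+(x+.5)/3.6-.5,140+(y+.5)/3.6-.5,zz); return np.round(r,1)
for n,x,y,zz in [('UR wall',531,98,8),('LR wall',534,210,8),('stopUL',103,108,24),('stopLL',105,223,24),('stopUR',118,110,24),('stop LR',122,222,24),('blkUL',200,118,15),('blkLL',204,207,15),('blkUR',345,117,15),('blkLR',347,205,15),('plateL',253,325,29),('plateR',311,322,29)]: print(n,c(x,y,zz))
E
```

```text
0 [-9999, -9999, -9999, -9999, -9999, -9999, -43, -43, -281]
100 [5, 71, 7, 6, 17, 16, 46, -31, -275]
200 [387, 59, 51, 51, 52, 57, 56, -34, -280]
300 [337, 86, 50, 51, 50, 52, 49, -268, -265]
400 [23, 21, 24, 16, 30, 12, 10, 1, -265]
500 [23, 20, 16, 14, 31, 27, 6, 6, -239]
600 [57, 51, 17, 12, 20, 27, 5, 5, -9999]
700 [4, 45, 4, 3, 4, 4, 4, 4, -9999]
UR wall [ 633.9 -188.3    8. ]
LR wall [ 568.8 -191.4    8. ]
stopUL [619.1  53.2  24. ]
stopLL [554.3  49.6  24. ]
stopUR [618.2  44.8  24. ]
stop LR [555.1  40.2  24. ]
blkUL [6.161e+02 4.000e-01 1.500e+01]
blkLL [565.3  -3.6  15. ]
blkUR [618.9 -81.9  15. ]
blkLR [568.4 -84.4  15. ]
plateL [498.9 -35.2  29. ]
plateR [501.3 -67.3  29. ]
```

View pics/wrist0.png

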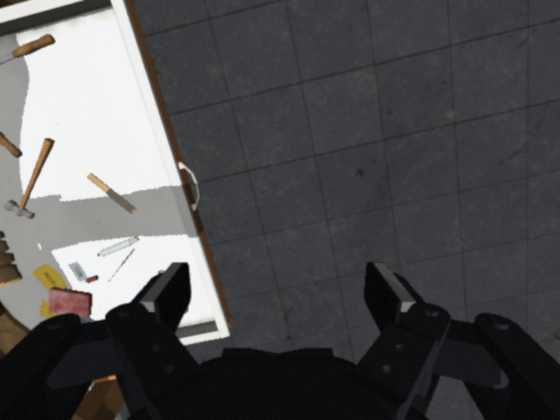

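Emit:
step_arm(
  motion=[
    [0, -0.02, 0.045, 0, 0],
    [0, -0.02, 0.045, 0, 0],
    [0, -0.02, 0.045, 0, 0],
    [0, -0.02, 0.045, 0, 0],
    [0, -0.02, 0.045, 0, 0],
  ],
)

```text
time_s: 1.48
tcp_pos: [348.5, 509.7, 191.1]
orientation: [-2.447, -1.968, 0.0]
force: [-0.1, 0.3, -1.2]
opening: 0.001
```

Emit:
step_arm(
  motion=[
    [0, -0.03, 0.045, 0, 0],
    [0, -0.03, 0.045, 0, 0],
    [0, -0.035, 0.04, 0, 0],
    [0, -0.05, 0.02, 0, 0],
    [0, -0.055, 0, 0, 0],
  ],
)

```text
time_s: 2.1
tcp_pos: [458.6, 275.0, 190.7]
orientation: [-2.45, -1.966, -0.003]
force: [0.9, 0.8, 0.3]
opening: -0.001
```

Emit:
step_arm(
  motion=[
    [0, -0.053, 0.03, 0, 0],
    [0, -0.053, 0.03, 0, 0],
    [0, -0.053, 0.03, 0, 0],
    [0, -0.053, 0.03, 0, 0],
    [0, -0.053, 0.03, 0, 0],
  ],
)

```text
time_s: 2.72
tcp_pos: [548.2, -23.0, 191.7]
orientation: [-2.446, -1.969, -0.01]
force: [1.5, 1.4, 0.3]
opening: -0.0
```

Emit:
step_arm(
  motion=[
    [0, -0.035, 0.025, 0, 0],
    [0, -0.01, 0.01, 0, -0.14],
    [0, 0, 0, 0, -0.14],
  ],
)

```text
time_s: 3.1
tcp_pos: [573.9, -82.2, 192.1]
orientation: [2.147, 2.29, 0.01]
force: [-0.2, -0.2, 0.4]
opening: -0.004
```

```bash
cat > m.py <<'E'
from h import *
import sys
p=shot('wrist'); save(p,sys.argv[1]); np.save('last.npy',p,allow_pickle=True)
s=p['state'];print(s['tcp_pos'],np.round(R.from_rotvec(s['orientation']).as_matrix(),4).tolist(),s['force'])
O=np.array([593.6,-66.1]);ex=np.array([-0.0635,0.998]);ey=np.array([-0.998,-0.0635])
d=np.array(s['tcp_pos'][:2])-O; print('tcp rail',d@ex,d@ey)
E
python3 m.py w1; python3 - <<'E'
from h import *
for k in (0,):
    p=shot('wrist')
    for l in('stop_face','rail','bolt_plate','block_1'):
        z={'stop_face':9,'rail':0,'bolt_plate':17,'block_1':3}[l]
        for r in pinpoint(l,p)[:5]: print(l,round(r['score'],2),np.round(r['uv']),np.round(ray(p,*r['uv'],z),1))
E
```

```text
[573.88955992 -82.17213378 192.07148883] [[-0.0644, 0.9979, 0.0057], [0.9979, 0.0644, 0.0034], [0.0031, 0.0059, -1.0]] [-0.22286581 -0.24290441  0.3613849 ]
tcp rail -14.788376565466118 20.69159969955301
stop_face 0.84 [373. 207.] [589.   44.2   9. ]
rail 0.72 [286. 205.] [595.6 -67.4   0. ]
bolt_plate 0.79 [310. 132.] [501.6 -47.2  17. ]
bolt_plate 0.69 [  4. 238.] [ 662.8 -429.4   17. ]
bolt_plate 0.57 [281. 202.] [587.8 -74.6  17. ]
block_1 0.86 [303. 204.] [592.6 -46.1   3. ]
block_1 0.86 [126. 190.] [ 589.8 -274.2    3. ]
block_1 0.74 [314. 206.] [594.5 -30.7   3. ]
block_1 0.66 [285. 204.] [594.5 -68.5   3. ]
block_1 0.63 [235. 112.] [ 485.2 -137.7    3. ]
```

View pics/w1.png

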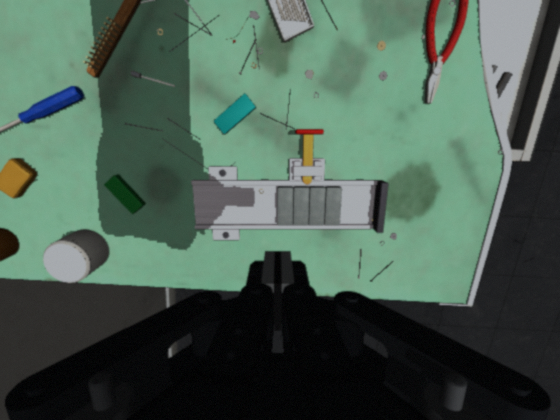

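```bash
python3 - <<'E'
import cv2
im=cv2.imread('pics/w1.png'); cv2.imwrite('pics/w1c.png',cv2.resize(im[110:260,170:400],None,fx=3.4,fy=3.4,interpolation=cv2.INTER_CUBIC))
E
```

```text
(no output)
```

View pics/w1c.png

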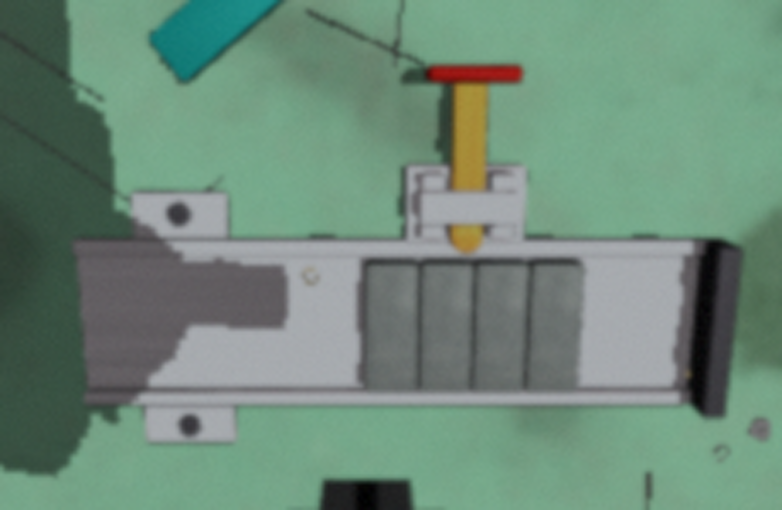

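```bash
python3 - <<'E'
from h import *
p=np.load('last.npy',allow_pickle=True).item()
def c(x,y,zz): 
    return ray(p,170+(x+.5)/3.4-.5,110+(y+.5)/3.4-.5,zz)
P={n:c(x,y,zz) for n,x,y,zz in [('wallnearL',75,240,8),('wallnearR',690,240,8),('wallfarL',88,404,8),('wallfarR',685,404,8),('blkrearN',366,262,15),('blkrearF',363,388,15),('blkfrN',580,262,15),('blkfrF',579,387,15),('stopN',708,240,24),('stopF',700,415,24),('plateL',428,66,29),('plateR',522,66,29)]}
for k in P: print(k,np.round(P[k],1))
a=P['wallnearR']-P['wallnearL'];b=P['wallfarR']-P['wallfarL']
print(a/np.linalg.norm(a),b/np.linalg.norm(b), np.linalg.norm((P['wallnearL']-P['wallfarL'])[:2]))
E
```

```text
wallnearL [ 570.  -189.2    8. ]
wallnearR [555.3  38.4   8. ]
wallfarL [ 633.9 -185.2    8. ]
wallfarR [619.2  46.4   8. ]
blkrearN [570.  -81.2  15. ]
blkrearF [618.4 -79.2  15. ]
blkfrN [565.  -3.  15.]
blkfrF [612.8   2.6  15. ]
stopN [552.6  39.3  24. ]
stopF [618.   46.9  24. ]
plateL [500.1 -65.1  29. ]
plateR [498.  -33.8  29. ]
[-0.06426544  0.99793284  0.        ] [-0.06366893  0.99797108  0.        ] 64.07434263784855
```

Emit:
step_arm(
  motion=[
    [0, -0.045, 0.021, 0.03, 0],
    [0, 0, 0, 0.055, 0],
    [0, 0, 0, 0.05, 0],
  ],
)

```text
time_s: 3.78
tcp_pos: [602.9, -122.3, 58.2]
orientation: [2.151, 2.279, 0.022]
force: [0.4, 0.1, 0.3]
opening: 0.004
```

```bash
python3 m.py w2;python3 - <<'E'
from h import *
p=shot('top'); save(p,'t2')
E
```

```text
[ 602.9315539  -122.32220525   58.20556733] [[-0.0576, 0.9982, 0.0152], [0.9983, 0.0576, 0.0046], [0.0037, 0.0154, -0.9999]] [0.41787315 0.11545831 0.26781175]
tcp rail -56.70231451377872 -5.742780762137584
```

View pics/w2.png

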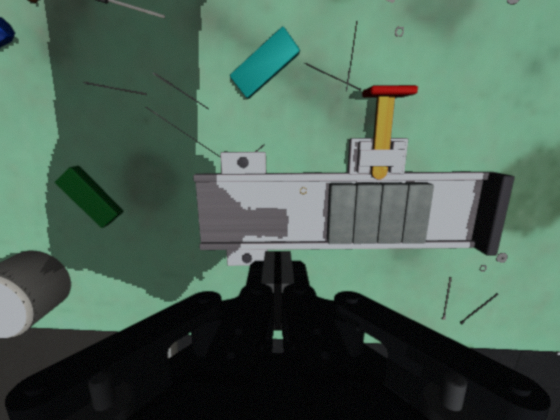

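Emit:
step_arm(
  motion=[
    [0, 0, -0.007, 0.025, 0],
    [0, 0, 0, 0.015, 0],
    [0, 0, 0, 0, 0],
  ],
)

```text
time_s: 4.25
tcp_pos: [595.7, -121.7, 18.8]
orientation: [2.154, 2.28, 0.017]
force: [-0.2, 0.3, -0.8]
opening: 0.003
```

```bash
python3 m.py w3
```

```text
[ 595.72058334 -121.68943445   18.837759  ] [[-0.0565, 0.9983, 0.0112], [0.9984, 0.0564, 0.0045], [0.0039, 0.0115, -0.9999]] [-0.16350948  0.30704719 -0.82167858]
tcp rail -55.612912618929556 1.4135869159311945
```

View pics/w3.png

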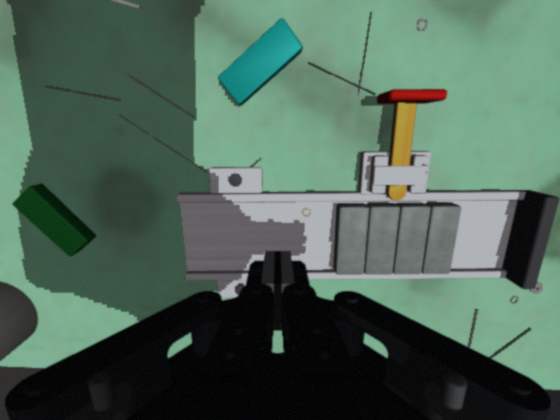

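```bash
python3 - <<'E'
from h import *
p=np.load('last.npy',allow_pickle=True).item()
print(np.round(p['T_tool_cam'],3), p['fx'],p['cx'],p['cy'])
T=np.linalg.inv(np.array(p['T_tool_cam']))
for X in([0,0,0],[0,-11,0],[0,11,0],[0,-11,-40],[14,-11,0],[0,0,11]):
    q=T@np.array(X+[1.]); print(X,q[:2]/q[2]*p['fx']+[p['cx'],p['cy']],q[2])
O=np.array([593.6,-66.1]);ex=np.array([-0.0635,0.998]);ey=np.array([-0.998,-0.0635])
for x,y,z in[(-60,26.5,8),(-60,-26.5,8),(-125,32.5,8),(-125,-32.5,8),(-17,0,15),(110,0,9),(21,93,29)]:
    print((x,y,z),np.round(proj(p,list(O+x*ex+y*ey)+[z]),1))
z=p['range_z']; print(z[254:300:5,278], z[150,278])
E
```

```text
[[   1.       0.       0.       0.453]
 [  -0.       0.962    0.272  -69.585]
 [  -0.      -0.272    0.962 -182.901]
 [   0.       0.       0.       1.   ]] 292.48700524240337 277.26404259504403 215.2834560277099
[0, 0, 0] [276.43871685 241.16818497] 194.92835457627493
[0, -11, 0] [276.43303781 225.44004457] 191.93846124702034
[0, 11, 0] [276.44422431 256.42112451] 197.9182479055295
[0, -11, -40] [276.25278914 248.71223831] 153.44441132934097
[14, -11, 0] [297.76634297 225.44633871] 191.94507764241484
[0, 0, 11] [276.47543389 235.57967786] 205.51421830363677
(-60, 26.5, 8) [269.7 200.8]
(-60, -26.5, 8) [270.7 271.5]
(-125, 32.5, 8) [172.7 192.8]
(-125, -32.5, 8) [182.3 279.6]
(-17, 0, 15) [333.2 240.6]
(110, 0, 9) [512.6 236.1]
(21, 93, 29) [415.8  90. ]
[145.02234  139.6907   134.2721   129.09212  125.56565  121.097626
 117.17237  118.71658  119.40709  118.37633 ] 197.11888
```

```bash
python3 - <<'E'
from h import *
p=np.load('last.npy',allow_pickle=True).item()
z=p['range_z']; print(z[215:262:3,278]); print(z[256,255:300:3]); print(z[238,255:300:3])
Ti=np.array(p['T_tool_cam'])
for (u,v) in[(278,253),(278,255),(278,262),(266,256),(290,256),(278,275),(262,270),(294,270),(278,290)]:
    d=z[v,u]; X=Ti@np.array([(u-p['cx'])/p['fx']*d,(v-p['cy'])/p['fy']*d,d,1]); print(u,v,d,np.round(X[:3],1))
im=p['pixels'][220:320,220:340,::-1]; cv2.imwrite('pics/w3c.png',cv2.resize(im,None,fx=6,fy=6,interpolation=cv2.INTER_CUBIC))
E
```

```text
[205.155   206.80685 207.52501 207.14647 208.52226 210.1305  209.31244
 210.55609 211.70638 210.56247 212.9101  212.99623 149.45053 145.02234
 142.11276 138.9045 ]
[215.52296 214.65955 213.9475  143.82506 143.03386 142.74675 143.27702
 143.40414 144.0706  142.30928 143.62717 143.95023 142.64406 213.72598
 214.701  ]
[210.37654 210.289   210.84016 210.67194 210.34924 211.9994  210.1949
 209.20114 210.41635 211.33945 210.12828 210.06624 210.70073 210.49199
 210.66869]
278 253 146.70805 [  0.9 -11.5 -46.9]
278 255 142.97972 [  0.9 -12.  -50.6]
278 262 135.9341 [  0.9 -11.7 -58. ]
266 256 143.172 [ -5.  -11.5 -50.5]
290 256 143.19788 [  6.8 -11.5 -50.5]
278 275 124.02449 [  0.8 -11.5 -70.4]
262 270 138.01433 [ -6.7  -7.2 -57.1]
294 270 138.11148 [  8.4  -7.2 -57. ]
278 290 118.02629 [  0.8  -8.5 -77.5]
```

View pics/w3c.png

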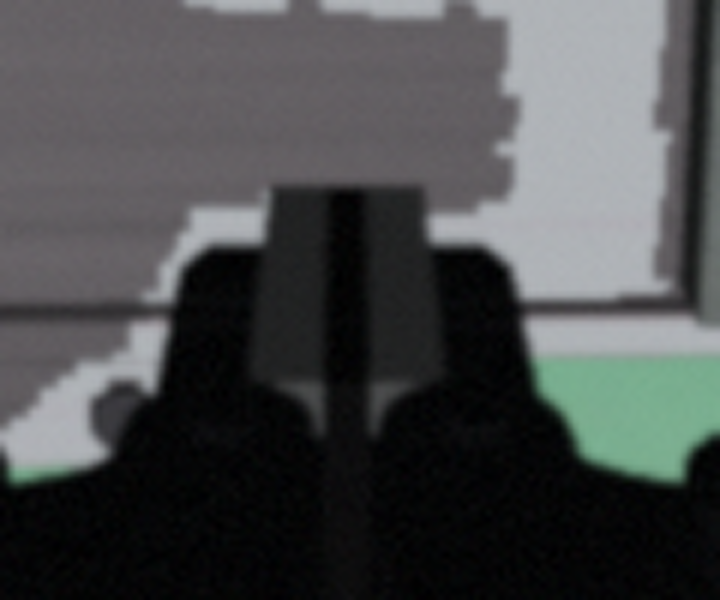

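```bash
python3 - <<'E'
from h import *
p=shot('scene'); save(p,'s3'); s=p['state']
print(np.round(proj(p,s['tcp_pos']),1), np.round(proj(p,np.array(s['tcp_pos'])+[0,0,47]),1))
im=p['pixels'][150:300,150:350,::-1]; cv2.imwrite('pics/s3c.png',cv2.resize(im,None,fx=4,fy=4,interpolation=cv2.INTER_CUBIC))
E
```

```text
[241.2 221.2] [240.4 202.5]
```

View pics/s3c.png

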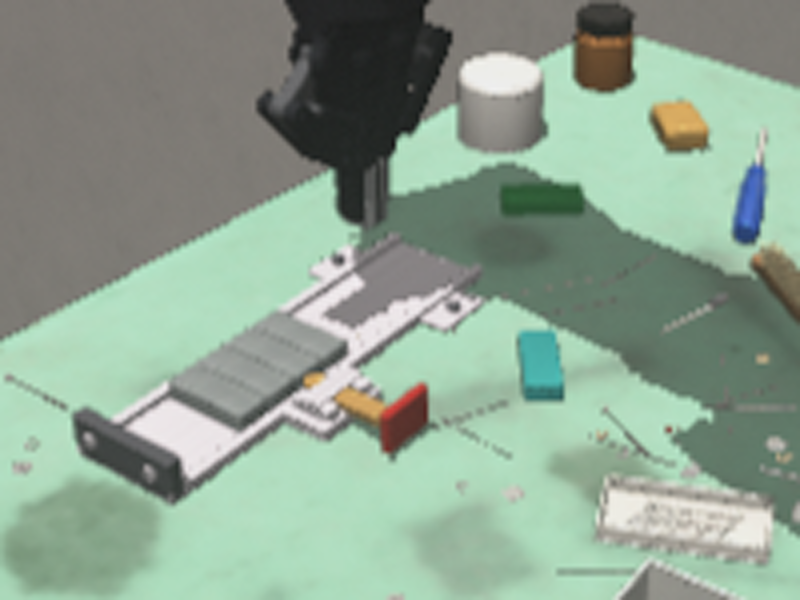

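```bash
python3 - <<'E'
from h import *
for n in('scene','top'):
    p=shot(n); 
    Rm,t=w2c(p); z=p['range_z']; v,u=np.mgrid[0:420,0:560]
    W=(np.stack([(u-p['cx'])/p['fx']*z,(v-p['cy'])/p['fy']*z,z],-1)-t)@Rm
    s=p['state']['tcp_pos']; print(n,np.round(s,1))
    m=(z>0)&(np.hypot(W[...,0]-s[0],W[...,1]-s[1])<60)&(W[...,2]>25)&(W[...,2]<140)
    P=W[m]; o=np.argsort(P[:,2])
    print(len(P)); print(np.round(P[o[:300:12]],0).tolist())
E
```

```text
scene [ 596.2 -121.9   19.6]
704
[[593.0, -117.0, 59.0], [590.0, -117.0, 65.0], [595.0, -110.0, 68.0], [587.0, -129.0, 71.0], [589.0, -110.0, 73.0], [585.0, -119.0, 75.0], [598.0, -109.0, 78.0], [586.0, -125.0, 80.0], [601.0, -108.0, 82.0], [584.0, -127.0, 84.0], [586.0, -117.0, 86.0], [584.0, -118.0, 88.0], [590.0, -109.0, 90.0], [589.0, -114.0, 93.0], [585.0, -116.0, 96.0], [588.0, -108.0, 98.0], [587.0, -110.0, 102.0], [592.0, -146.0, 104.0], [603.0, -92.0, 106.0], [584.0, -112.0, 107.0], [584.0, -150.0, 108.0], [586.0, -145.0, 110.0], [603.0, -116.0, 110.0], [588.0, -144.0, 111.0], [585.0, -151.0, 112.0]]
top [ 596.2 -121.9   19.5]
0
[]
```

Emit:
step_arm(
  motion=[
    [0, 0, -0.001, 0.006, 0],
    [0, 0, -0.001, 0.004, 0],
    [0, 0, 0, 0, 0],
  ],
)

```text
time_s: 4.82
tcp_pos: [594.6, -122.0, 9.7]
orientation: [2.153, 2.278, 0.02]
force: [0.5, -0.4, 1.1]
opening: -0.0
```

```bash
python3 m.py w4; python3 - <<'E'
from h import *
p=shot('scene'); save(p,'s4'); s=p['state']
im=p['pixels'][150:300,150:350,::-1]; cv2.imwrite('pics/s4c.png',cv2.resize(im,None,fx=4,fy=4,interpolation=cv2.INTER_CUBIC))
print(s)
E
```

```text
[ 594.62324762 -122.00362127    9.68985063] [[-0.0566, 0.9983, 0.0139], [0.9984, 0.0565, 0.0045], [0.0037, 0.0141, -0.9999]] [ 0.54182038 -0.41722736  1.05202066]
tcp rail -55.85679025281126 2.528678830796071
{'time_s': 4.875, 'q': array([-0.17498147,  0.552442  ,  0.35893071,  1.92589974, -0.29990665,
        0.70092671,  1.99102044]), 'qvel': array([-0.00302658, -0.00379594,  0.00249925, -0.00382554,  0.00082294,
        0.00322361, -0.00039942]), 'joint_torque': array([ 1.28035317e-02, -8.98353839e+01,  1.14718401e+01, -3.24198747e+01,
       -3.95060854e-02, -1.13972656e-01,  1.73333549e-02]), 'tcp_pos': array([ 594.77866242, -122.03316235,    9.85545094]), 'orientation': array([2.15271386, 2.27806816, 0.02034959]), 'force': array([-0.24878295, -0.43065165, -0.94336543]), 'ft_torque': array([ 0.04060328,  0.00897075, -0.05185747]), 'opening': -0.0037127267605381337}
```

View pics/s4c.png

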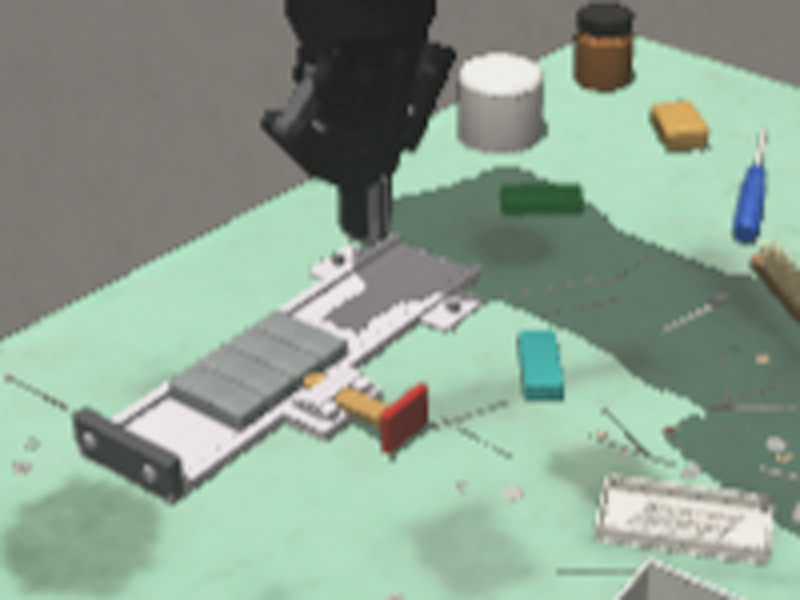

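Emit:
step_arm(
  motion=[
    [0, 0.01, 0.001, 0, 0],
    [0, 0.01, 0.001, 0, 0],
    [0, 0.005, 0, 0, 0],
  ],
)

```text
time_s: 5.3
tcp_pos: [595.6, -95.1, 10.2]
orientation: [2.153, 2.278, 0.021]
force: [0.1, -0.8, -0.5]
opening: -0.0
```

Emit:
step_arm(
  motion=[
    [0, 0.005, 0, 0, 0],
    [0, 0.005, 0, 0, 0],
    [0, 0.005, 0, 0, 0],
  ],
)

```text
time_s: 5.68
tcp_pos: [594.8, -78.8, 10.3]
orientation: [2.152, 2.278, 0.021]
force: [-0.6, -0.6, -0.8]
opening: -0.002
```

```bash
python3 m.py w5; python3 - <<'E'
from h import *
p=shot('scene'); save(p,'s4'); s=p['state']
im=p['pixels'][150:300,150:350,::-1]; cv2.imwrite('pics/s5c.png',cv2.resize(im,None,fx=4,fy=4,interpolation=cv2.INTER_CUBIC))
E
```

```text
[594.77600258 -78.78862718  10.34385949] [[-0.0571, 0.9983, 0.0146], [0.9984, 0.057, 0.0046], [0.0038, 0.0148, -0.9999]] [-0.58340371 -0.59862664 -0.75583835]
tcp rail -12.737926094193218 -0.36792274522408064
```

View pics/s5c.png

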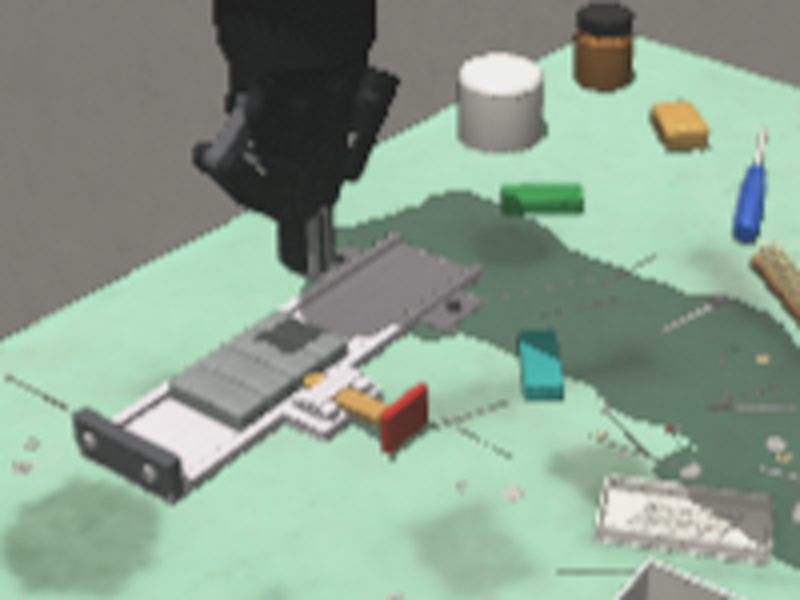

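View pics/w5.png

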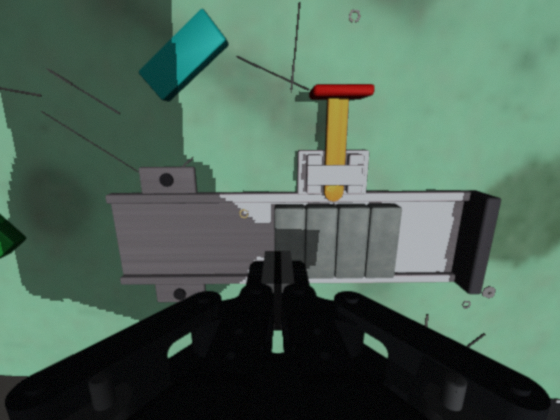

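Emit:
step_arm(
  motion=[
    [0, -0.02, 0, 0, 0],
    [0, -0.02, 0, 0.01, 0],
    [0, -0.003, 0, 0.012, 0],
    [0, 0, 0, 0, 0],
  ],
)

```text
time_s: 6.28
tcp_pos: [597.6, -125.2, -12.6]
orientation: [2.153, 2.277, 0.021]
force: [0.6, -0.2, -0.4]
opening: -0.003
```

```bash
cat > tip.py <<'E'
from h import *
import sys
p=shot('scene')
Rm,t=w2c(p); z=p['range_z']; v,u=np.mgrid[0:420,0:560]
W=(np.stack([(u-p['cx'])/p['fx']*z,(v-p['cy'])/p['fy']*z,z],-1)-t)@Rm
s=p['state']['tcp_pos']; dark=p['pixels'].max(-1)<75
m=(z>0)&(np.hypot(W[...,0]-s[0],W[...,1]-s[1])<30)&dark&(W[...,2]>5)
P=W[m]; o=np.argsort(P[:,2]); print(np.round(s,1)); print(np.round(P[o[:60:3]],0).tolist(), np.c_[u[m],v[m]][o[:8]].tolist())
im=p['pixels'][170:280,170:310,::-1]; cv2.imwrite('pics/%s.png'%sys.argv[1],cv2.resize(im,None,fx=5,fy=5,interpolation=cv2.INTER_CUBIC))
E
python3 m.py w6; python3 tip.py s6
```

```text
[ 597.62285147 -125.20450172  -12.59641472] [[-0.0563, 0.9983, 0.0148], [0.9984, 0.0562, 0.004], [0.0032, 0.015, -0.9999]] [ 0.62005949 -0.1927094  -0.39930361]
tcp rail -59.241743788166254 -0.2616699045281861
[ 597.9 -125.2  -12.1]
[[588.0, -126.0, 34.0], [591.0, -114.0, 36.0], [590.0, -116.0, 38.0], [586.0, -124.0, 39.0], [596.0, -113.0, 40.0], [600.0, -111.0, 41.0], [598.0, -112.0, 42.0], [587.0, -125.0, 42.0], [590.0, -116.0, 43.0], [591.0, -117.0, 45.0], [595.0, -112.0, 45.0], [591.0, -120.0, 46.0], [600.0, -111.0, 47.0], [597.0, -111.0, 48.0], [592.0, -113.0, 49.0], [587.0, -132.0, 49.0], [590.0, -116.0, 51.0], [587.0, -126.0, 52.0], [591.0, -117.0, 52.0], [590.0, -111.0, 53.0]] [[245, 216], [242, 216], [246, 215], [240, 217], [238, 216], [239, 216], [241, 216], [235, 214]]
```

View pics/s6.png

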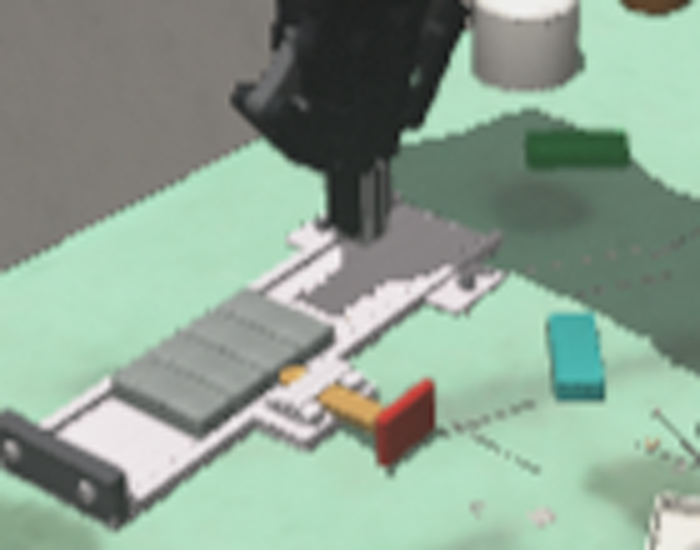

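Emit:
step_arm(
  motion=[
    [0, 0, 0, 0.012, 0],
    [0, 0, -0.003, 0.009, 0],
    [0, 0, 0, 0, 0],
  ],
)

```text
time_s: 6.75
tcp_pos: [595.6, -123.4, -34.0]
orientation: [2.149, 2.279, 0.023]
force: [-0.6, -0.4, 1.0]
opening: 0.004
```

```bash
python3 m.py w7; python3 tip.py s7
```

```text
[ 595.62896326 -123.37785435  -33.96450964] [[-0.0588, 0.9981, 0.0163], [0.9983, 0.0587, 0.0045], [0.0035, 0.0165, -0.9999]] [-0.56191163 -0.35875205  1.02153209]
tcp rail -57.29213780433476 1.612238421412627
[ 596.  -123.4  -33.6]
[[585.0, -125.0, 12.0], [586.0, -126.0, 15.0], [590.0, -114.0, 16.0], [584.0, -121.0, 17.0], [594.0, -110.0, 19.0], [596.0, -112.0, 20.0], [591.0, -110.0, 20.0], [589.0, -111.0, 21.0], [599.0, -112.0, 22.0], [591.0, -110.0, 23.0], [586.0, -127.0, 24.0], [590.0, -115.0, 26.0], [586.0, -127.0, 27.0], [595.0, -108.0, 27.0], [591.0, -110.0, 28.0], [589.0, -114.0, 29.0], [599.0, -109.0, 30.0], [589.0, -111.0, 31.0], [583.0, -124.0, 32.0], [588.0, -113.0, 33.0]] [[246, 225], [241, 226], [245, 225], [246, 224], [242, 225], [238, 225], [241, 225], [246, 223]]
```

View pics/s7.png

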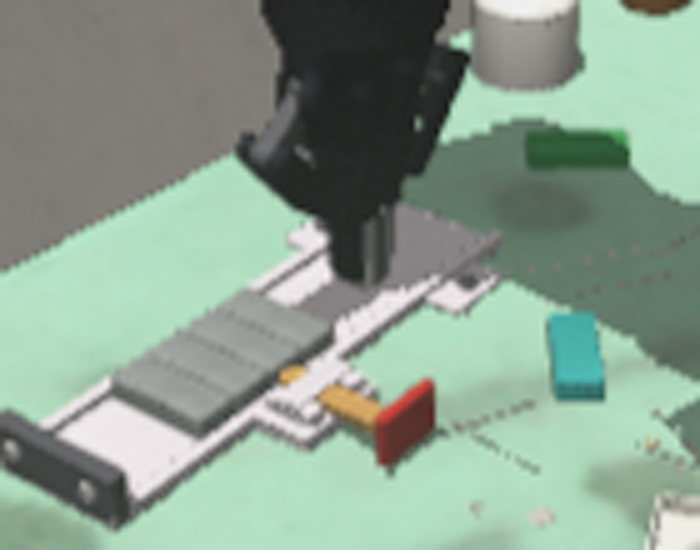

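View pics/w7.png

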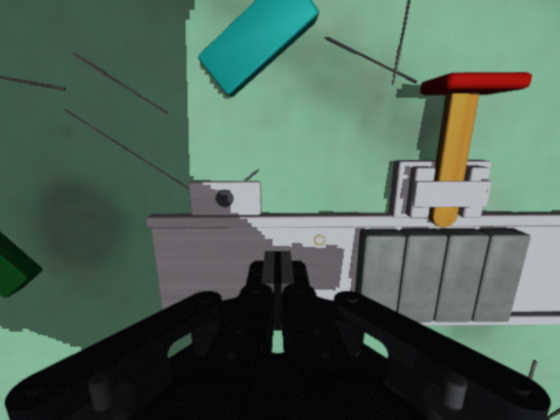

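Emit:
step_arm(
  motion=[
    [0, 0.005, 0.001, 0.004, 0],
    [0, 0.006, 0.001, 0, 0],
    [0, 0.005, 0, 0, 0],
    [0, 0.004, 0, 0, 0],
  ],
)

```text
time_s: 7.35
tcp_pos: [598.2, -103.0, -36.5]
orientation: [2.148, 2.276, 0.025]
force: [0.3, 0.0, -0.5]
opening: 0.002
```

Emit:
step_arm(
  motion=[
    [0, 0.004, 0, 0, 0],
    [0, 0.004, 0, 0, 0],
    [0, 0.004, 0, 0, 0],
  ],
)

```text
time_s: 7.72
tcp_pos: [597.5, -90.1, -36.5]
orientation: [2.148, 2.277, 0.025]
force: [-0.6, -2.2, 0.4]
opening: -0.0
```

```bash
python3 m.py w8; python3 tip.py s8
```

```text
[597.46332781 -90.12269619 -36.49568844] [[-0.0582, 0.9981, 0.0195], [0.9983, 0.0582, 0.0036], [0.0024, 0.0196, -0.9998]] [-0.61192294 -2.20900474  0.35939227]
tcp rail -24.219972110503903 -2.3301599478567794
[597.5 -89.4 -36.5]
[[588.0, -94.0, 7.0], [588.0, -94.0, 12.0], [588.0, -91.0, 14.0], [599.0, -78.0, 15.0], [589.0, -80.0, 16.0], [599.0, -75.0, 17.0], [590.0, -81.0, 18.0], [588.0, -91.0, 19.0], [591.0, -77.0, 19.0], [594.0, -77.0, 21.0], [599.0, -76.0, 22.0], [586.0, -90.0, 23.0], [599.0, -76.0, 24.0], [602.0, -76.0, 25.0], [588.0, -77.0, 26.0], [590.0, -79.0, 27.0], [598.0, -75.0, 27.0], [589.0, -75.0, 29.0], [592.0, -76.0, 29.0], [598.0, -75.0, 30.0]] [[235, 233], [235, 232], [234, 233], [235, 231], [234, 232], [230, 233], [234, 231], [231, 232]]
```

View pics/w8.png

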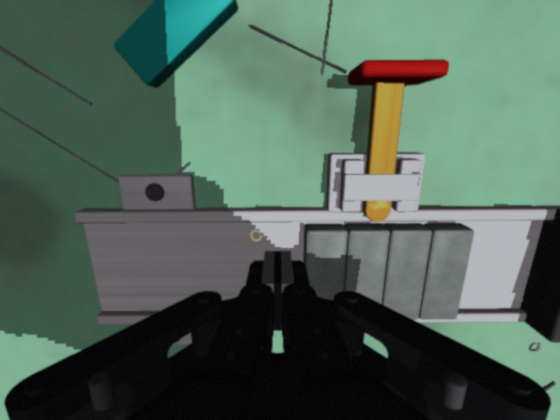

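View pics/s8.png

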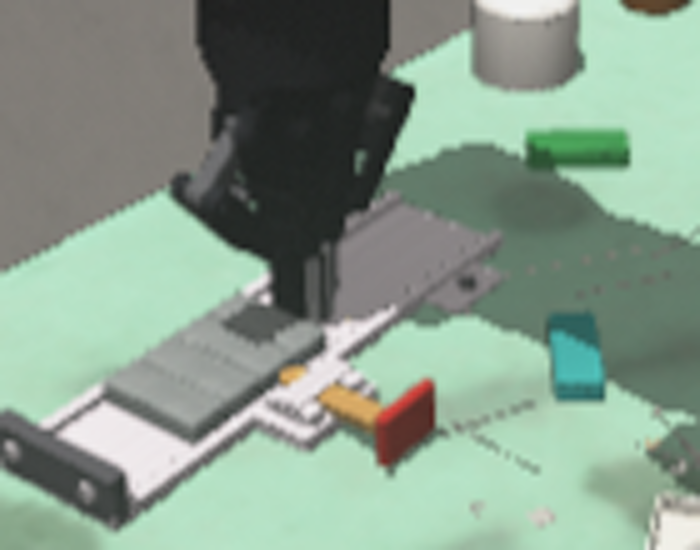

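Emit:
step_arm(
  motion=[
    [0, 0.004, -0.001, 0, 0],
    [0, 0.004, -0.001, 0, 0],
    [0, 0.004, 0, 0, 0],
    [0, 0.004, 0, 0, 0],
    [0, 0.004, 0, 0, 0],
  ],
)

```text
time_s: 8.45
tcp_pos: [594.3, -69.3, -36.4]
orientation: [2.148, 2.276, 0.025]
force: [0.6, -1.3, -0.4]
opening: -0.001
```

Emit:
step_arm(
  motion=[
    [0, 0.004, 0, 0, 0],
    [0, 0.003, 0, 0, 0],
    [0, 0.003, 0, 0, 0],
  ],
)

```text
time_s: 8.82
tcp_pos: [593.6, -58.4, -36.4]
orientation: [2.148, 2.276, 0.025]
force: [-0.4, -2.2, -0.3]
opening: -0.004
```

```bash
python3 m.py w9; python3 tip.py s9
```

```text
[593.5827641  -58.43801275 -36.43717756] [[-0.0582, 0.9981, 0.0197], [0.9983, 0.0581, 0.0034], [0.0023, 0.0198, -0.9998]] [-0.40684211 -2.22215416 -0.29102769]
tcp rail 7.647757756827279 -0.4693347627601198
[593.6 -57.8 -36.5]
[[584.0, -60.0, 9.0], [594.0, -47.0, 14.0], [587.0, -69.0, 15.0], [597.0, -45.0, 17.0], [584.0, -46.0, 17.0], [586.0, -48.0, 17.0], [592.0, -46.0, 18.0], [587.0, -70.0, 20.0], [586.0, -46.0, 20.0], [586.0, -49.0, 22.0], [588.0, -70.0, 22.0], [587.0, -47.0, 23.0], [582.0, -57.0, 24.0], [591.0, -45.0, 24.0], [592.0, -43.0, 25.0], [583.0, -58.0, 26.0], [585.0, -45.0, 26.0], [589.0, -44.0, 28.0], [586.0, -50.0, 28.0], [584.0, -51.0, 29.0]] [[225, 240], [225, 239], [221, 240], [217, 239], [219, 240], [225, 238], [227, 235], [221, 239]]
```

View pics/w9.png

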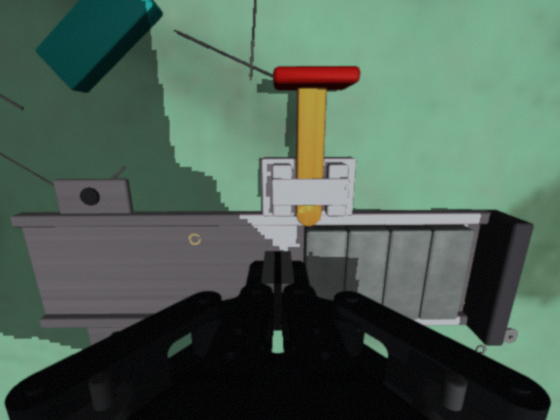

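View pics/s9.png

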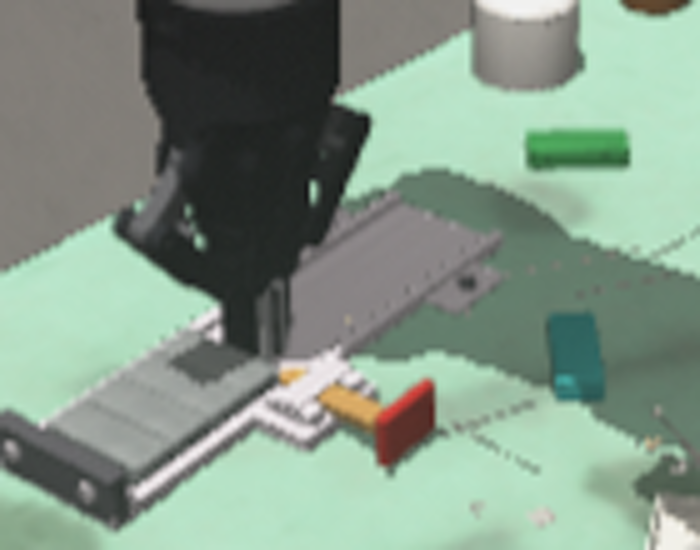

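Emit:
step_arm(
  motion=[
    [0, 0.002, 0, 0, 0],
    [0, 0.002, 0, 0, 0],
  ],
)

```text
time_s: 9.18
tcp_pos: [593.2, -54.2, -36.5]
orientation: [2.148, 2.277, 0.025]
force: [-0.3, -1.7, 0.4]
opening: 0.003
```

Emit:
step_arm(
  motion=[
    [0, 0.0015, 0, 0, 0],
  ],
)

```text
time_s: 9.3
tcp_pos: [593.1, -52.6, -36.4]
orientation: [2.148, 2.277, 0.025]
force: [-0.0, -1.5, 0.2]
opening: 0.002
```

Emit:
step_arm(
  motion=[
    [0, 0.0015, 0, 0, 0],
  ],
)

```text
time_s: 9.43
tcp_pos: [593.1, -51.1, -36.4]
orientation: [2.148, 2.276, 0.025]
force: [0.3, -1.4, -0.6]
opening: 0.001
```

Emit:
step_arm(
  motion=[
    [0, 0.001, 0, 0, 0],
  ],
)

```text
time_s: 9.55
tcp_pos: [593.0, -50.0, -36.4]
orientation: [2.148, 2.276, 0.025]
force: [-0.2, -0.7, 0.5]
opening: 0.001
```

Emit:
step_arm(
  motion=[
    [0, 0.001, 0, 0, 0],
  ],
)

```text
time_s: 9.68
tcp_pos: [592.9, -48.9, -36.4]
orientation: [2.148, 2.277, 0.025]
force: [0.9, -1.1, 1.4]
opening: 0.001
```

```bash
python3 m.py w10; python3 tip.py s10 >/dev/null; python3 - <<'E'
import cv2
im=cv2.imread('pics/w10.png'); cv2.imwrite('pics/w10c.png',cv2.resize(im[190:360,240:540],None,fx=2.6,fy=2.6,interpolation=cv2.INTER_CUBIC))
E
```

```text
[592.89717199 -48.92944708 -36.43600628] [[-0.0582, 0.9981, 0.0194], [0.9983, 0.0581, 0.0035], [0.0024, 0.0196, -0.9998]] [ 0.89264627 -1.1469389   1.38402983]
tcp rail 17.18084138836799 -0.3889077562987076
```

View pics/w10c.png

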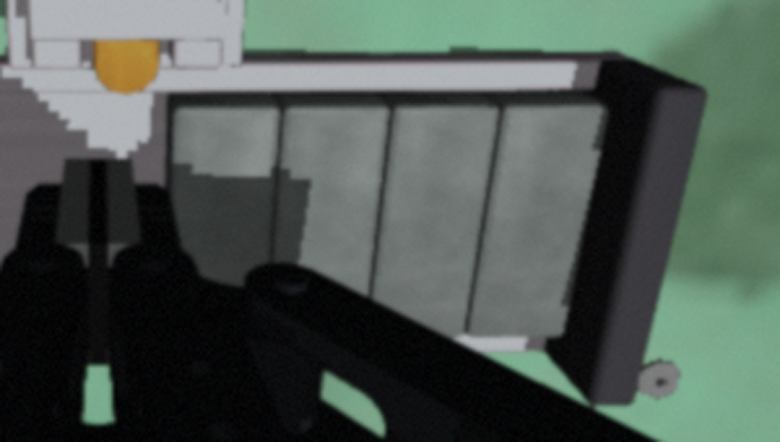

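Emit:
step_arm(
  motion=[
    [0, 0.001, 0, 0, 0],
  ],
)

```text
time_s: 9.9
tcp_pos: [592.9, -48.0, -36.5]
orientation: [2.148, 2.276, 0.025]
force: [0.1, -4.7, -0.5]
opening: -0.0
```

Emit:
step_arm(
  motion=[
    [0, 0.001, 0, 0, 0],
  ],
)

```text
time_s: 10.02
tcp_pos: [593.0, -47.8, -36.3]
orientation: [2.148, 2.275, 0.024]
force: [1.5, -7.2, 0.0]
opening: 0.001
```

Emit:
step_arm(
  motion=[
    [0, 0.001, 0, 0, 0],
  ],
)

```text
time_s: 10.15
tcp_pos: [593.1, -47.9, -36.2]
orientation: [2.148, 2.273, 0.024]
force: [0.3, -6.7, 0.4]
opening: -0.001
```

Emit:
step_arm(
  motion=[
    [0, 0.0005, 0, 0, 0],
    [0, -0.01, 0, 0, 0],
    [0, -0.02, 0, -0.03, 0],
    [0, -0.01, 0, -0.05, 0],
    [0, 0, 0, 0, 0],
  ],
)

```text
time_s: 10.78
tcp_pos: [593.2, -90.2, 45.5]
orientation: [2.149, 2.274, 0.022]
force: [-0.4, 1.1, -0.7]
opening: 0.004
```

```bash
python3 m.py w11; python3 tip.py s11 >/dev/null; python3 - <<'E'
from h import *
p=np.load('last.npy',allow_pickle=True).item()
q=dict(p)
im=cv2.imread('pics/w11.png'); 
O=np.array([593.6,-66.1]);ex=np.array([-0.0635,0.998]);ey=np.array([-0.998,-0.0635])
for x,y,z in[(30,25,15),(110,25,15),(21,93,29)]:
    print((x,y,z),np.round(proj(p,list(O+x*ex+y*ey)+[z]),1))
cv2.imwrite('pics/w11c.png',cv2.resize(im[60:260,220:480],None,fx=3,fy=3,interpolation=cv2.INTER_CUBIC))
E
```

```text
[593.16157395 -90.21315269  45.5363753 ] [[-0.0565, 0.9982, 0.0188], [0.9984, 0.0565, 0.0016], [0.0006, 0.0189, -0.9998]] [-0.42911938  1.12589371 -0.7199976 ]
tcp rail -24.037086329508362 1.9687343976555245
(30, 25, 15) [349.  196.4]
(110, 25, 15) [456.7 195.7]
(21, 93, 29) [346.9  96.3]
```

View pics/w11c.png

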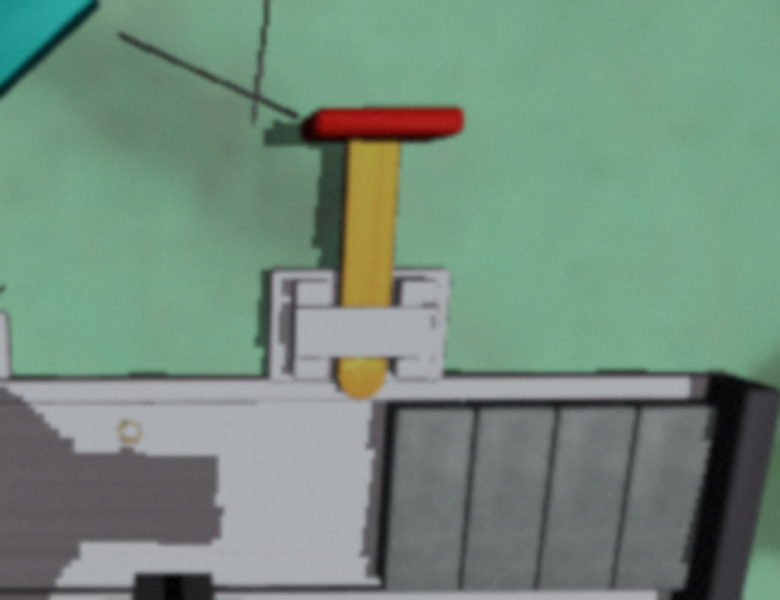

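View pics/s11.png

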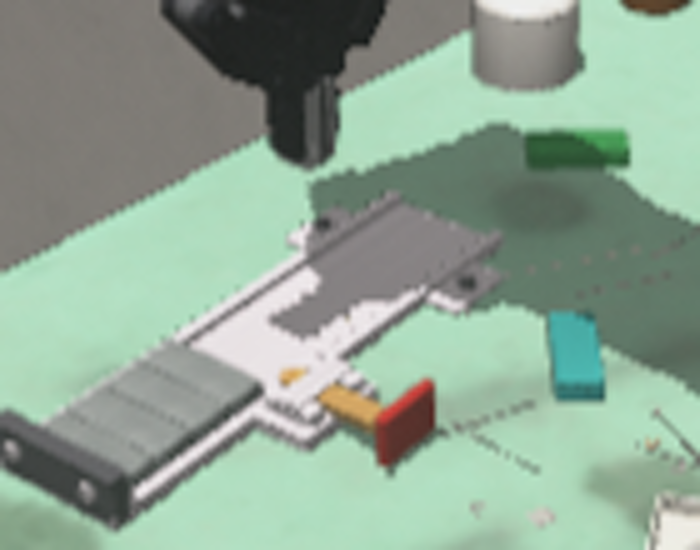

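Emit:
step_arm(
  motion=[
    [0, 0.015, -0.04, 0, 0],
    [0, 0.015, -0.042, 0, 0],
    [0, 0.015, -0.04, 0, 0],
    [0, 0, 0, 0.02, 0],
    [0, 0, 0, 0, 0],
  ],
)

```text
time_s: 11.5
tcp_pos: [459.9, -48.7, 16.2]
orientation: [2.15, 2.285, 0.01]
force: [0.5, 0.7, 0.7]
opening: -0.001
```

```bash
python3 m.py w12; python3 tip.py s12 |head -1
```

```text
[459.8572254  -48.67805615  16.15500633] [[-0.0609, 0.9981, 0.0069], [0.9981, 0.0609, 0.0019], [0.0015, 0.007, -1.0]] [0.49083154 0.71661926 0.6797442 ]
tcp rail 25.879766152267784 132.36899562007815
[460.2 -48.9  16.7]
```

View pics/w12.png

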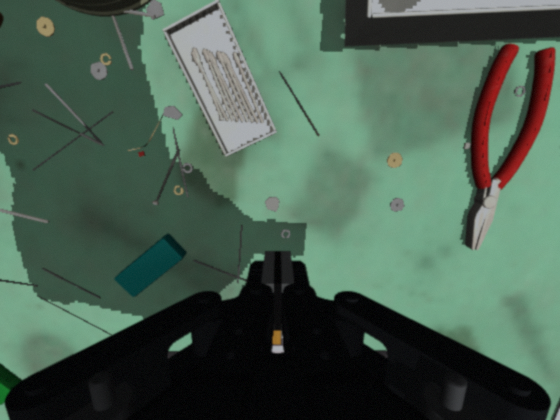

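Emit:
step_arm(
  motion=[
    [0, -0.0045, 0, 0.025, 0],
    [0, 0, 0, 0.02, 0],
    [0, 0, 0, 0.003, 0],
    [0, 0, 0, 0, 0],
  ],
)

```text
time_s: 12.1
tcp_pos: [464.6, -54.2, -30.2]
orientation: [2.149, 2.282, 0.014]
force: [-0.2, -0.4, -0.3]
opening: 0.001
```

```bash
python3 m.py w13; python3 tip.py s13
```

```text
[464.62501343 -54.16583237 -30.23931001] [[-0.0595, 0.9982, 0.0113], [0.9982, 0.0595, 0.0018], [0.0011, 0.0114, -0.9999]] [-0.15501371 -0.44562778 -0.260485  ]
tcp rail 20.100210938553438 127.95921695460925
[464.7 -54.1 -30.1]
[[454.0, -55.0, 16.0], [463.0, -42.0, 20.0], [456.0, -43.0, 20.0], [457.0, -41.0, 21.0], [466.0, -40.0, 22.0], [463.0, -43.0, 24.0], [468.0, -42.0, 24.0], [456.0, -40.0, 25.0], [458.0, -45.0, 26.0], [458.0, -43.0, 26.0], [468.0, -40.0, 28.0], [460.0, -42.0, 28.0], [464.0, -41.0, 29.0], [457.0, -47.0, 30.0], [454.0, -55.0, 30.0], [465.0, -42.0, 31.0], [456.0, -43.0, 32.0], [458.0, -45.0, 32.0], [466.0, -40.0, 33.0], [453.0, -54.0, 34.0]] [[272, 264], [272, 263], [268, 264], [264, 264], [272, 262], [267, 264], [267, 265], [263, 263]]
```

View pics/s13.png

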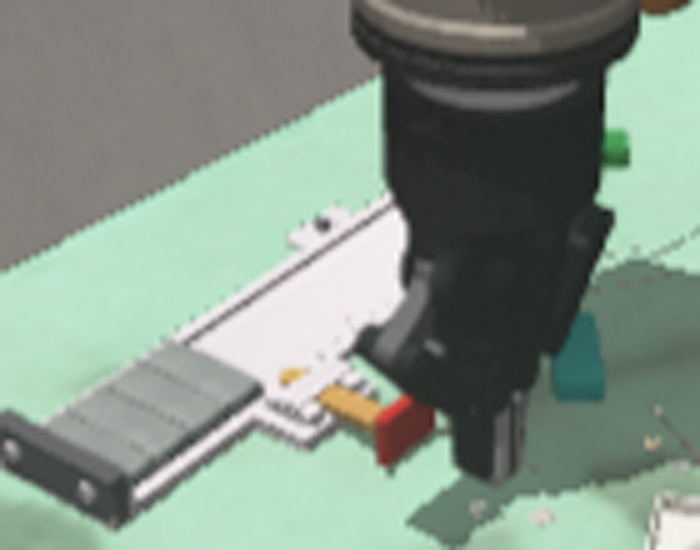

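Emit:
step_arm(
  motion=[
    [0, 0.0005, 0.008, 0.003, 0],
    [0, 0, 0.008, 0, 0],
    [0, 0, 0.005, 0, 0],
    [0, 0, 0.004, 0, 0],
    [0, 0, 0.004, 0, 0],
  ],
)

```text
time_s: 12.82
tcp_pos: [496.3, -51.3, -31.6]
orientation: [2.148, 2.282, 0.017]
force: [-0.6, 0.6, 0.8]
opening: 0.002
```

```bash
python3 m.py w14; python3 tip.py s14|head -1
```

```text
[496.32136218 -51.26611594 -31.61287879] [[-0.0604, 0.9981, 0.0132], [0.9982, 0.0603, 0.0023], [0.0015, 0.0133, -0.9999]] [-0.56843139  0.58908585  0.81838152]
tcp rail 20.981409791846442 96.14212891152425
[496.9 -51.2 -31.6]
```

View pics/s14.png

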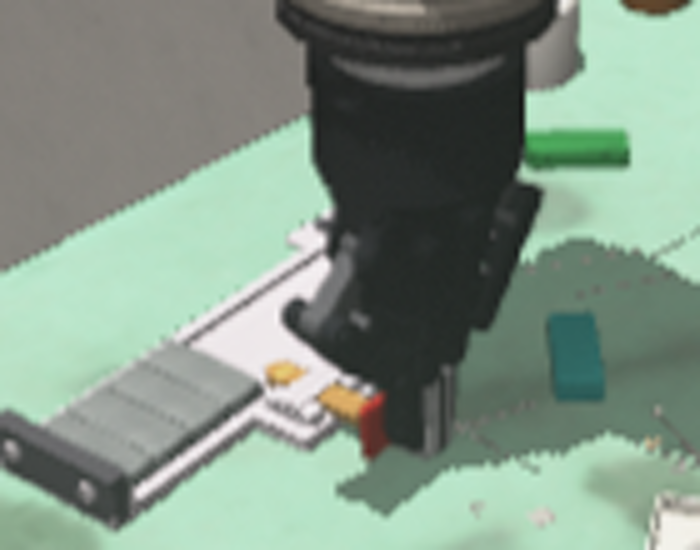

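Emit:
step_arm(
  motion=[
    [0, 0, 0.004, 0, 0],
    [0, 0, 0.004, 0, 0],
    [0, 0, 0.004, 0, 0],
    [0, 0, 0.004, 0, 0],
  ],
)

```text
time_s: 13.42
tcp_pos: [512.8, -50.3, -31.5]
orientation: [2.148, 2.282, 0.016]
force: [-1.7, 0.1, -0.0]
opening: -0.001
```

```bash
python3 m.py w15; python3 tip.py s15|head -1
```

```text
[512.81339537 -50.26965719 -31.54608969] [[-0.0602, 0.9981, 0.0127], [0.9982, 0.0602, 0.0023], [0.0016, 0.0128, -0.9999]] [-1.73631076  0.05512178 -0.00510704]
tcp rail 20.928631518271633 79.61980465596143
[513.4 -50.2 -31.5]
```

View pics/s15.png

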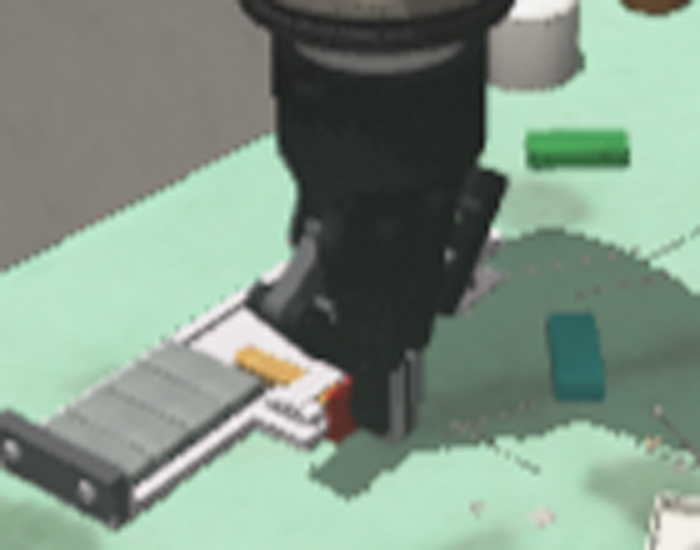

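Bolt is passing cleanly behind the last block. Continue gently.

Emit:
step_arm(
  motion=[
    [0, 0, 0.003, 0, 0],
    [0, 0, 0.003, 0, 0],
  ],
)

```text
time_s: 13.78
tcp_pos: [519.3, -49.9, -31.4]
orientation: [2.148, 2.282, 0.017]
force: [-2.0, -0.3, -1.7]
opening: -0.001
```

Emit:
step_arm(
  motion=[
    [0, 0, 0.0015, 0, 0],
    [0, 0, 0.0015, 0, 0],
  ],
)

```text
time_s: 14.02
tcp_pos: [522.5, -49.7, -31.4]
orientation: [2.148, 2.282, 0.017]
force: [-1.8, 0.2, -0.8]
opening: -0.003
```

Emit:
step_arm(
  motion=[
    [0, 0, 0.0015, 0, 0],
  ],
)

```text
time_s: 14.15
tcp_pos: [524.0, -49.6, -31.4]
orientation: [2.148, 2.282, 0.016]
force: [-1.6, 0.3, -1.5]
opening: -0.001
```

Emit:
step_arm(
  motion=[
    [0, 0, 0.001, 0, 0],
  ],
)

```text
time_s: 14.28
tcp_pos: [525.1, -49.6, -31.4]
orientation: [2.148, 2.282, 0.016]
force: [-2.2, -0.4, -0.8]
opening: 0.003
```

Emit:
step_arm(
  motion=[
    [0, 0, 0.001, 0, 0],
  ],
)

```text
time_s: 14.4
tcp_pos: [526.1, -49.5, -31.4]
orientation: [2.148, 2.282, 0.016]
force: [-1.3, -0.4, -0.8]
opening: -0.0
```

Emit:
step_arm(
  motion=[
    [0, 0, 0.001, 0, 0],
  ],
)

```text
time_s: 14.52
tcp_pos: [526.6, -49.4, -31.5]
orientation: [2.149, 2.282, 0.015]
force: [-7.4, -0.9, 2.7]
opening: 0.004
```

Emit:
step_arm(
  motion=[
    [0, 0, 0.001, 0, 0],
  ],
)

```text
time_s: 14.65
tcp_pos: [526.5, -49.4, -31.6]
orientation: [2.15, 2.283, 0.013]
force: [-8.4, 0.3, 8.8]
opening: -0.001
```

Emit:
step_arm(
  motion=[
    [0, 0, 0.001, 0, 0],
  ],
)

```text
time_s: 14.78
tcp_pos: [526.4, -49.4, -31.6]
orientation: [2.151, 2.284, 0.012]
force: [-8.7, -0.0, 6.7]
opening: -0.0
```

Hard limit reached (force rises, no more travel). Hold a moment, back off, lift and check.

Emit:
step_arm(
  motion=[
    [0, 0, 0.0005, 0, 0],
    [0, 0, -0.015, 0, 0],
    [0, 0, -0.03, -0.01, 0],
    [0, 0, 0, -0.05, 0],
    [0, 0, 0, -0.04, 0],
  ],
)

```text
time_s: 15.4
tcp_pos: [475.4, -53.1, 67.8]
orientation: [2.155, 2.286, 0.006]
force: [0.5, -0.2, 0.4]
opening: 0.001
```

Emit:
step_arm(
  motion=[
    [0, -0.03, 0.03, -0.02, 0],
    [0, -0.03, 0.03, 0, 0],
    [0, 0, 0, 0, 0],
  ],
)

```text
time_s: 15.78
tcp_pos: [540.5, -110.0, 92.2]
orientation: [2.149, 2.285, 0.016]
force: [-1.1, 0.0, -0.1]
opening: -0.004
```

```bash
python3 m.py w16; python3 tip.py s16|head -1; python3 - <<'E'
from h import *
p=np.load('last.npy',allow_pickle=True).item()
O=np.array([593.6,-66.1]);ex=np.array([-0.0635,0.998]);ey=np.array([-0.998,-0.0635])
for x,y,z in[(30,25,15),(110,25,15),(21,57,29)]:
    print((x,y,z),np.round(proj(p,list(O+x*ex+y*ey)+[z]),1))
E
```

```text
[ 540.48443733 -110.01846493   92.16705651] [[-0.061, 0.9981, 0.0105], [0.9981, 0.061, 0.0043], [0.0037, 0.0108, -0.9999]] [-1.08053189  0.04027349 -0.13876356]
tcp rail -40.4577897687633 55.79815407183604
[ 539.3 -109.    91.9]
(30, 25, 15) [350.6 241.4]
(110, 25, 15) [434.6 241.1]
(21, 57, 29) [346.7 213.1]
```

View pics/w16.png

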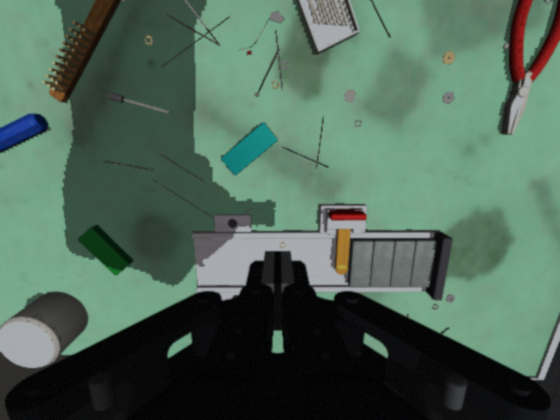

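View pics/s16.png

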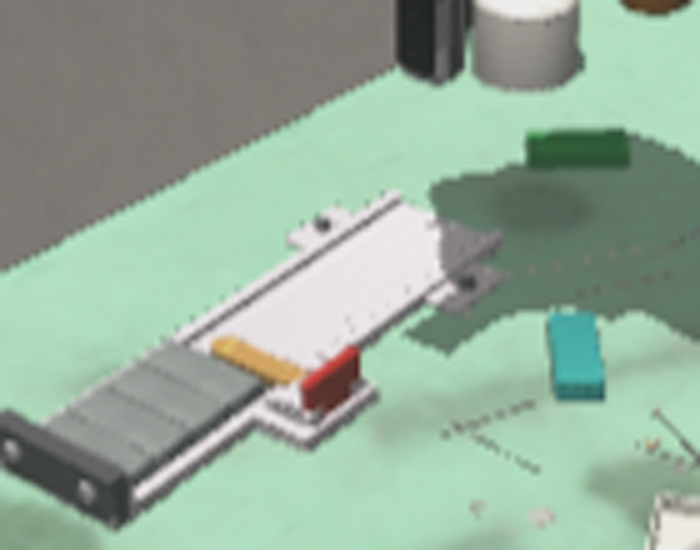

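```bash
python3 -c "
from cell import *
print(get_state()['qvel'].round(3)); print(hand_in())"
```

```text
[-0.014 -0.004 -0.008  0.017 -0.     0.002 -0.005]
the job is handed in; nothing more can be done
None
```

The row is home against the end stop and the side bolt is shut behind the last block. I handed the job in at about 16 s; it reports no verdict.

- **Row:** With the gripper shut, I pushed it from behind at about 2 N. I stopped when the force rose to 5–7 N with no further travel.
- **Bolt:** I pushed the red plate at about 2 N until it stopped moving at about 8 N sideways (about 9 N also showed vertically), which I took as its hard limit.

**Last checks:**
- **Pictures:** They show the four blocks touching and flat, with the rear of the row at about rail x = +30 mm. The plate sits where it should with the bolt fully in (about rail y = 57 mm), and the brass bar lies across the channel behind the last block.
- **Surroundings:** The bystanders and look-alikes I could see were in their places. I did not take a final overall picture to check the glue jar and the wax cake.
- **Arm:** It was clear of everything and nearly still when I handed in.

**One check disagreed:** The reported TCP lay about 47 mm beyond the visible fingertips. A first pass at the stated height went over the blocks without touching them. I then worked from the fingertip height seen in the scene and wrist cameras, so the TCP readings were negative in z while pushing.

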